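# Wedge a length of frame moulding tight against the rail of a gluing board

### The arm

A 7-joint arm with a two-finger parallel gripper is mounted at the origin on the work surface. World frame = base frame: x ahead of the robot, y to its left, z up, the work surface at z = 0. Lengths are in m, angles in rad, forces in N, time in s.
With the tool pointing down it reaches from about 0.4 to 0.875 m from the base axis. Payload 6.5 kg.
Tool frame: the origin (TCP) lies at the very end of the fingers, on their centre line; the grasp point (between the pads) lies 19 mm behind it (env.hold_point_z is the z of the grasp point in the tool frame, in m); z points along the fingers, y is the line along which they close (so a half turn about z gives the same grasp; the last joint's range is limited). The gripper opens to 85 mm and grips with 20 to 120 N. Pads are 22 mm wide; open, the fingers measure 114 mm over their backs; the gripper's body (76 mm by 85 mm) begins 54 mm behind the grasp point. The pads swing forward as they close: fully open they stand 13 mm farther back than shut.
Start: joints at [1.115, 0.536, -0.004, 1.538, 0.003, 1.067, -0.071], TCP at [0.247, -0.601, 0.231] pointing down, gripper open.
Joint ranges: [-2.7, 2.7], [-0.37, 2.16], [-1.27, 1.26], [0.24, 2.4], [-1.31, 4.45], [0.19, 1.91], [-2.76, 2.76]. Speed limits (rad/s): [2.39, 2.39, 3.14, 3.14, 3.14, 3.14, 3.14].

### API

Orientations are given as a unit quaternion [w, x, y, z].
In Python, from cell import env, kin, sensors, imaging, boxes_of gives the robot as it stands. The module is installed in compiled form; this text tells all that it offers. Calls block until the motion is done:
- env.move_to(position, orientation): joint-space move of the TCP to a pose.
- env.servo_line(position, orientation=None, v=0.15, contact_N=None): straight line of the TCP; orientation=None keeps the orientation; v is the mean speed in m/s. With contact_N (N) it stops when the force on the tool has changed by that much, and returns True; else False.
- env.movej(angles): joint-space move.
- env.grip(opening): finger opening in m; the grip force is fixed at half the most; returns when the fingers have stopped.
- env.pause(seconds).
- kin.ik(position, orientation): joint angles nearest the present ones, or None.
- sensors.get_state(): the state.
- imaging.snapshot(name): name is "scene" or "top" or "wrist"; returns (picture, depth): 420x560x3 uint8, red, green, blue; 420x560 float32, m along the optical axis (not along the pixel's ray), 0 where there is no reading.
- imaging.camera_info(name): a dict with "fov_y" (degrees; the focal length in pixels is half the picture's height over the tangent of half this angle, whatever the lens; pixels are square), "cx", "cy" (the principal point, pixels), "dist" ([k1, k2, p1, p2, k3] as OpenCV has them; the pictures are not rectified), "R" (3x3) and "t" (3): a world point X has camera coordinates R X + t; the wrist camera has in their place "hand_eye" (4x4, takes a point from camera to tool coordinates, whose origin is the TCP and whose axes are the flange's). Camera axes: x right, y down, z forward; pixel columns grow to the right and rows downward; lengths in m; the calibration is good to about 2 mm. A picture is of the moment at which its call begins: read the wrist's pose just before it. camera_info takes no time and is no camera call.
A pose or a line that the arm cannot do raises env.IKError and nothing moves.
- env.finish_job(): hands the job in; it is judged then, once.
Trained networks look in the newest picture that a camera, given by its name, has taken for a name from the list of things; names that differ only in an ending like _2 or _b are one class to them, and where a whole thing is asked for, a point or a joint stands for the part that bears it (a point fixed in the world has none). Each returns a list of dicts, best first, with "conf" (0 to 1); they miss things now and then, are a little off and sometimes report something else, mostly with a low value. They report only what shows in the picture. A call takes as long as a camera call. They do not tell look-alikes from the thing itself.
- boxes_of(camera, label): "xyz" ([x, y, z] in m, in the coordinates of the camera as it stood for that picture, good to about 4 mm: the middle of the surface that is visible of it).
The state is a dict: "time": time; "q": joint angles; "joint_velocities": joint speeds; "joint_torque": joint torques, N m; "position": TCP position; "tool_rot": TCP orientation; "wrist_force": force on the tool from outside, world axes, zero at the start; "moment": the same for the moment, N m; "grip_width": finger opening in m; "finger_force": force on a finger pad.
Only numpy, scipy, OpenCV 4.12 (cv2) and the standard library are available. Lean on these libraries where they do the work, as an engineer would, in place of code of your own. Each camera call takes 0.05 s, during which the arm holds its last target. There are 200 camera calls.

### The job

On the framing board, push the loose length of moulding back near both of its ends until it lies parallel and tight against the rail, with no gap at either end. Then take the wooden wedge, slip it thin end first between the moulding and the angled cleat, and press it in hand-tight so that it stays wedged and keeps the moulding pressed to the rail by itself. Do not force it: the rail is only pinned and works loose under a hard shove; leave the plate, palette, jar and brush where they are.

Things in the scene. Friction and masses are not known exactly. Their poses are not given: they have to be found in the camera images.
- rail: Pale wooden batten 420 x 32 mm, 26 high, pinned along the far edge of the framing board. Origin: mid-length of its front face, at the board's top (12 mm above the table). y runs along the rail; x points squarely through the front face into the rail, so places in front of it have negative x. Fixed, but only pinned: over 30 N from the moulding works it loose.
- cleat_mark (a point): Pencil mark on the board, 70 mm squarely in front of the rail's face at the rail's y = 0; axes as the rail. The cleat (90 mm along y, 30 wide, 24 high, pale wood) is screwed down here by hand: its front face at y = 0 lies within 3 mm of the mark in x, either way, and is not measured. It is fixed.
- cleat_mouth (a point): The wide, -y end of the cleat's front face (nominal, 45 mm along from the mark, 76.4 mm from the rail, on the board). The face is angled by 8.1 degrees (1 in 7) like the wedge: at the other end (+45 mm) it is only 63.6 mm from the rail. The wedge goes in here, along the moulding, towards the rail's +y.
- moulding: Dark wooden frame moulding 340 mm long (its y), 36 wide (x), 130 to 270 g, loose on the board between rail and cleat, about 18 mm off the rail and skewed. Back face (+x, to the rail) flat, 24 mm high; front face (-x) flat, 16 high, a bead on top rising to 20. Origin: centre of the underside. The cleat covers the middle of the front; the ends are free to push.
- moulding_mid (a point): Centre of the moulding, 12 mm above its underside; axes as the moulding. Pushed at one end, the moulding turns about a point beyond its middle and the other end backs off a little, less so if pushed nearer the middle.
- moulding_left (a point): Back edge of the moulding's +y end: 18 mm towards the rail and 170 mm along from the centre, 12 mm up. How far it lies in front of the rail's face is the gap at that end.
- moulding_right (a point): The same at the moulding's -y end.
- wedge: Pale wooden wedge, 105 to 155 g, standing on its edge on the board nearer the robot than the cleat: 140 mm long (y), 38 high (z); 24 thick at the thin end (+y), 44 at the thick end (-y), 34 at mid-length. The +x face is straight (for the moulding), 17 mm from the centre; the -x face tapers 1 in 7 (for the cleat). Origin: centre of the underside, mid-length, mid-thickness.
- wedge_mid (a point): Centre of the wedge, 19 mm up; axes as the wedge. It stands above moulding and cleat, so its top can be held over them. Home, its centre is at about the rail's y = 0 (21 mm either way, as the cleat is set), the thick end out of the mouth. A push of 12 to 15 N makes it bite and hold by friction; it may first stop askew: back off and press again till it gains no more.
- plate: Bystander: blue ceramic plate, 170 mm across, to the left of the board. Not to be moved.
- palette: Bystander: white paint palette 155 x 125 mm, 13 mm high, to the right of the board. Not to be moved.
- jar: Bystander: white ceramic water pot, 72 mm across, 85 mm high, left of the robot. Not to be moved.
- brush: Bystander: paint brush about 200 mm long, lying to the right of the board, nearer the robot. Not to be moved.
Mind the look-alikes: they are no part of the job. Leave any pink or turquoise look-alike of the wedge alone.

How it is judged:
On the way, in this order (a step that is already met when the one before it is completed fails the run):
1. the moulding is pushed back until both of its ends are within 2.5 mm of the rail (x of each of moulding_left, moulding_right in the frame of rail above -0.0025 m), for 0.2 s.
2. the wedge is driven in beside the moulding and presses it on the rail (over 5 N on each face) (contact force between moulding and rail above 5 N and contact force between wedge and moulding above 5 N and y of wedge in the frame of rail above -0.03 m), for 0.2 s.
At the end, for the whole second after the job is handed in: Both ends of the moulding lie within 1.5 mm of the rail's face, flat on the board; the wedge stands on the board between moulding and cleat and by itself keeps the moulding pressed on the rail with more than 5 N; everything is at rest (all of step 2 and x of each of moulding_left, moulding_right in the frame of rail above -0.0015 m and z of each of moulding_left, moulding_right in the frame of rail below 0.015 m and z of wedge in the frame of rail below 0.004 m and linear speed of each of moulding, wedge below 0.01 m/s); the robot touches nothing.
It fails at once if the moulding is pressed on the rail with more than 30 N (the rail works loose) (contact force between moulding and rail above 30 N).
It fails at once if the plate, palette, jar or brush is moved by more than 20 mm (distance of any of plate, palette, jar, brush from where it was at the start of the episode above 0.02 m).
It also fails if it takes over 72 s, if anything falls off the work surface, if the arm or the gripper's body presses on something with over 40 N, if the wrist force passes 120 N, or if a joint passes its speed limit or range.

## Working session

There is one attempt and no reset: what is moved stays moved. The work goes in short steps, each a Python script; the robot and the scene stay as the last script left them, time stands still between calls to the robot, and variables do not carry over. Pictures are saved under pics/ and viewed, at most 10 in all, crops included, and the job is handed in when it is done.

```bash
mkdir -p pics; ls; cat > h.py <<'E'
import numpy as np, cv2
from cell import env, kin, sensors, imaging, boxes_of
from scipy.spatial.transform import Rotation as R
def K(ci,h=420):
    f=h/2/np.tan(np.radians(ci["fov_y"])/2); return np.array([[f,0,ci["cx"]],[0,f,ci["cy"]],[0,0,1.]])
def cam2world(name,st=None):
    ci=imaging.camera_info(name)
    if "R" in ci:
        Rm=np.array(ci["R"]);t=np.array(ci["t"]); return Rm.T,-Rm.T@t
    H=np.array(ci["hand_eye"]); q=np.array(st["tool_rot"]); 
    Rt=R.from_quat(q,scalar_first=True).as_matrix() if q.size==4 else q.reshape(3,3)
    return Rt@H[:3,:3], Rt@H[:3,3]+np.array(st["position"])
def ray(name,px,st=None):
    ci=imaging.camera_info(name); u=cv2.undistortPoints(np.array(px,float).reshape(-1,1,2),K(ci),np.array(ci["dist"],float)).reshape(-1,2)
    return np.c_[u,np.ones(len(u))]
def onz(name,px,z,st=None):
    A,o=cam2world(name,st); d=ray(name,px,st)@A.T
    return o+d*((z-o[2])/d[:,2])[:,None]
def down(yaw):  # tool z down, tool y at angle yaw from world y
    return (R.from_euler('z',yaw)*R.from_euler('x',np.pi)).as_quat(scalar_first=True)
E
python3 - <<'E'
from h import *
for n in("top","scene"):
    im,d=imaging.snapshot(n); cv2.imwrite(f"pics/{n}0.png",im[:,:,::-1]); np.save(f"{n}_d.npy",d)
    A,o=cam2world(n); print(n,o)
    for l in("rail","moulding","wedge","cleat_mark","plate","palette"):
        print(l,[(np.round(A@np.array(b["xyz"])+o,3),round(b["conf"],2)) for b in boxes_of(n,l)[:4]])
st=sensors.get_state();print(st["tool_rot"],st["time"],st["wrist_force"])
E
```

```text
pics
top [0.29247635 0.02787208 1.25139062]
rail []
moulding [(array([0.573, 0.062, 0.03 ]), 0.57), (array([0.624, 0.059, 0.036]), 0.39)]
wedge [(array([0.258, 0.265, 0.04 ]), 0.83), (array([0.793, 0.047, 0.038]), 0.76), (array([ 0.28 , -0.246,  0.04 ]), 0.71), (array([0.453, 0.058, 0.049]), 0.65)]
cleat_mark [(array([0.522, 0.04 , 0.015]), 0.85)]
plate [(array([0.553, 0.514, 0.015]), 0.83), (array([ 0.557, -0.472,  0.009]), 0.28)]
palette [(array([ 0.56 , -0.471,  0.012]), 0.57)]
scene [ 1.08209062 -0.3412123   0.82417097]
rail [(array([0.641, 0.024, 0.036]), 0.6)]
moulding [(array([0.584, 0.029, 0.03 ]), 0.62)]
wedge [(array([0.809, 0.037, 0.039]), 0.98), (array([ 0.294, -0.259,  0.04 ]), 0.95), (array([0.459, 0.047, 0.05 ]), 0.74), (array([0.274, 0.257, 0.032]), 0.69)]
cleat_mark [(array([ 0.563, -0.025,  0.013]), 0.9), (array([0.329, 0.411, 0.057]), 0.47)]
plate [(array([0.547, 0.516, 0.01 ]), 0.72)]
palette [(array([ 0.57 , -0.477,  0.011]), 0.59)]
[ 1.53690877e-05  9.81062247e-01  1.93692713e-01 -1.62034534e-05] 0.7 [ 0.33830527 -0.12577454 -0.35470033]
```

View pics/top0.png

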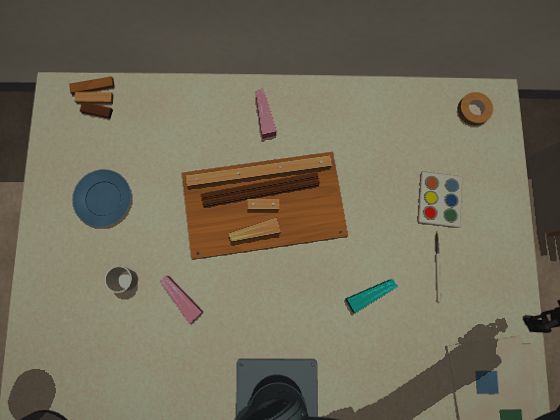

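View pics/scene0.png

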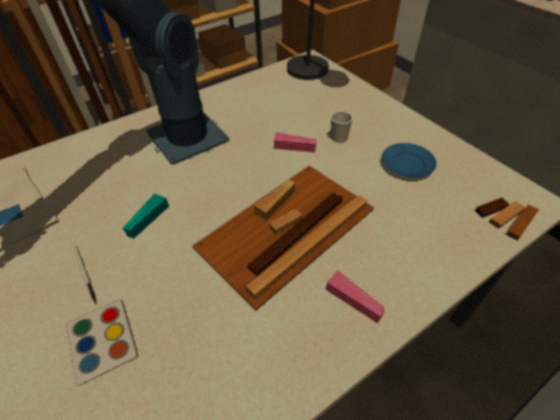

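The top view shows the board centred at about (265,205), with the rail from (188,180) to (331,162). The moulding is the dark bar at (260,190), the cleat is at (263,205) and the real wedge at (254,231). The pink and turquoise ones are decoys. Next I'll go over the board for a wrist view.

```bash
python3 - <<'E'
from h import *
ci=imaging.camera_info("wrist"); print(np.round(ci["hand_eye"],3),ci["fov_y"])
H=np.array(ci["hand_eye"])
q=down(0.12-np.pi/2)
c=np.array([0.55,0.05,0.0]);Rt=R.from_quat(q,scalar_first=True).as_matrix()
for h in (0.5,0.45,.4,.35):
    # aim optical axis at c
    zc=Rt@H[:3,2]; oc=Rt@H[:3,3]
    p=np.array([0,0,h]); o=p+oc; hit=o+zc*(-o[2]/zc[2]); p[:2]=c[:2]-hit[:2]
    if kin.ik(p,q) is not None: break
print(p,h)
env.move_to(p,q)
st=sensors.get_state();im,d=imaging.snapshot("wrist");cv2.imwrite("pics/w0.png",im[:,:,::-1]);np.save("w0_d.npy",d)
import pickle;pickle.dump(st,open("w0.pkl","wb"))
A,o=cam2world("wrist",st)
for l in("rail","moulding","wedge","cleat_mark"): print(l,[(np.round(A@np.array(b["xyz"])+o,3),round(b["conf"],2)) for b in boxes_of("wrist",l)[:3]])
print(st["time"],st["q"])
E
```

```text
[[ 0.    -0.959 -0.284  0.072]
 [ 1.     0.001 -0.    -0.   ]
 [ 0.    -0.284  0.959 -0.143]
 [ 0.     0.     0.     1.   ]] 66.3797097069362
[ 0.56370037 -0.06768532  0.5       ] 0.5
rail [(array([0.631, 0.024, 0.042]), 0.74), (array([0.58 , 0.032, 0.031]), 0.62), (array([ 0.533, -0.017,  0.016]), 0.56)]
moulding [(array([0.582, 0.033, 0.028]), 0.72)]
wedge [(array([0.456, 0.051, 0.051]), 0.79), (array([0.307, 0.296, 0.032]), 0.66), (array([ 0.288, -0.252,  0.037]), 0.65)]
cleat_mark []
3.1 [-0.72082664  0.3610346   1.09615673  1.37963834 -0.31947144  1.59031102
 -2.68113432]
```

View pics/w0.png

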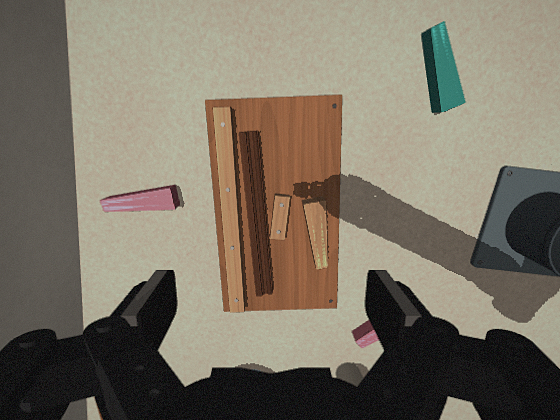

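The wrist view has the rail at column ~228, the moulding from (250,130) to (265,295), the cleat at (281,217) and the wedge with its thick end at (314,200) and thin end at (322,268). Next I'll measure them from depth.

```bash
cat > seg.py <<'E'
from h import *
def cloud(d,st):
    A,o=cam2world("wrist",st); v,u=np.mgrid[0:420,0:560]; 
    P=ray("wrist",np.stack([u,v],-1).reshape(-1,2))*d.reshape(-1,1)
    return (P@A.T+o).reshape(420,560,3)
E
python3 - <<'E'
from seg import *
import pickle
st=pickle.load(open("w0.pkl","rb"));d=np.load("w0_d.npy");im=cv2.imread("pics/w0.png")
W=cloud(d,st);z=W[...,2]
tab=z[150:200,100:190]; bd=z[110:180,300:335]
print("table z",np.median(tab),"board z",np.median(bd),bd.std())
m=np.zeros(z.shape,np.uint8);m[95:312,205:345]=1
ok=(m>0)&(d>0)
zb=np.median(bd)
def rect(mask,name):
    n,l,s,c=cv2.connectedComponentsWithStats(mask.astype(np.uint8),connectivity=4)
    for i in np.argsort(-s[1:,4])[:4]+1:
        if s[i,4]<60: continue
        p=W[l==i][:,:2].astype(np.float32); r=cv2.minAreaRect(p*1000)
        print(name,s[i],np.round(r[0],1),np.round(r[1],1),round(r[2],2),"z",round(float(np.median(z[l==i])),4))
        print("  box",np.round(cv2.boxPoints(r),0).tolist())
rect(ok&(z>zb+.008),"all>8mm")
rect(ok&(z>zb+.030),"wedge")
E
```

```text
table z 0.0015601449617858587 board z 0.013052483275857119 0.04401381141941042
all>8mm [ 213  107   32  205 3525] [629.7  55.9] [ 32.3 418.3] 8.92 z 0.0391
  box [[581.0, 260.0], [646.0, -153.0], [678.0, -148.0], [613.0, 265.0]]
all>8mm [ 239  131   34  166 3041] [576.9  51.9] [ 36.1 339.8] 11.52 z 0.0328
  box [[525.0, 215.0], [593.0, -118.0], [629.0, -111.0], [561.0, 222.0]]
all>8mm [ 302  197   26   73 1282] [450.5  65.5] [ 43.1 140.2] 18.09 z 0.0509
  box [[408.0, 125.0], [452.0, -8.0], [493.0, 6.0], [449.0, 139.0]]
all>8mm [270 194  20  46 691] [532.6  43.1] [29.9 90.6] 0.71 z 0.0371
  box [[517.0, 88.0], [518.0, -2.0], [548.0, -2.0], [547.0, 89.0]]
wedge [ 303  200   25   70 1193] [450.5  65.5] [ 43.  140.2] 18.09 z 0.051
  box [[408.0, 125.0], [452.0, -8.0], [493.0, 6.0], [449.0, 139.0]]
```

```bash
cat >> h.py <<'E'
TH=np.radians(8.92); ex=np.array([np.cos(TH),np.sin(TH)]); ey=np.array([-np.sin(TH),np.cos(TH)]); O=np.array([.6139,.0534])
def rp(x,y,z): return np.r_[O+x*ex+y*ey,z]
def inr(p): d=np.asarray(p)[:2]-O; return d@ex,d@ey
Q=down(TH+np.pi/2)
def S(): return sensors.get_state()
E
python3 - <<'E'
from h import *
for q in (Q,down(TH-np.pi/2),down(TH)):
    print([None if (a:=kin.ik(rp(x,y,z),q)) is None else np.round(a,2) for x,y,z in((-.09,.08,.1),(-.09,-.08,.02),(-.055,-.17,.04))])
env.grip(0.0)
env.move_to(rp(-.09,.08,.10),Q)
def push(y,F=5):
    env.servo_line(rp(-.09,y,.019),v=.15)
    f0=S()["wrist_force"]
    h=env.servo_line(rp(-.025,y,.019),v=.03,contact_N=F)
    s=S(); print("push",y,h,np.round(inr(s["position"]),4),np.round(s["wrist_force"]-f0,1),s["time"])
    env.servo_line(rp(-.09,y,.019),v=.15)
push(.08)
env.servo_line(rp(-.09,.08,.08),v=.2); env.servo_line(rp(-.09,-.08,.08),v=.25)
push(-.08)
E
```

```text
[array([ 0.36,  0.71, -0.9 ,  1.92,  0.73,  0.88, -0.77]), array([ 0.65,  0.9 , -0.91,  1.91,  0.96,  0.85, -0.62]), array([ 0.84,  1.03, -1.08,  1.74,  1.05,  1.07, -0.47])]
[array([-0.89,  0.65,  0.77,  1.99, -0.66,  0.76, -2.7 ]), array([-0.48,  0.78,  0.63,  1.97, -0.77,  0.64, -2.33]), array([-0.31,  0.81,  0.63,  1.81, -0.68,  0.74, -2.29])]
[array([-0.85,  0.63,  0.71,  1.99, -0.6 ,  0.74, -1.18]), array([-0.35,  0.73,  0.44,  1.97, -0.56,  0.57, -0.94]), array([-0.19,  0.76,  0.45,  1.81, -0.49,  0.69, -0.88])]
push 0.08 True [-0.0487  0.0794] [-0.5 -1.4  1. ] 7.9083
push -0.08 True [-0.0486 -0.0799] [-1.7 -0.8  1.9] 11.4917
```

```bash
python3 - <<'E'
from h import *
def push(y,F=6):
    env.servo_line(rp(-.07,y,.019),v=.15)
    f0=S()["wrist_force"]
    h=env.servo_line(rp(-.025,y,.019),v=.03,contact_N=F)
    s=S(); print("push",y,h,np.round(inr(s["position"]),4),np.round(s["wrist_force"]-f0,1),s["time"])
    env.servo_line(rp(-.075,y,.019),v=.15)
env.servo_line(rp(-.075,-.11,.019),v=.15)
push(-.11)
env.servo_line(rp(-.075,-.11,.08),v=.25); env.servo_line(rp(-.07,.11,.08),v=.3)
push(.11)
env.servo_line(rp(-.09,.11,.10),v=.25)
env.grip(.056)
# look: over the board
H=np.array(imaging.camera_info("wrist")["hand_eye"]);Rt=R.from_quat(Q,scalar_first=True).as_matrix()
p=np.array([0,0,.38]);zc=Rt@H[:3,2];o=p+Rt@H[:3,3];hit=o-zc*(o[2]/zc[2]);p[:2]=np.array([.54,.05])-hit[:2]
env.move_to(p,Q)
st=S();im,d=imaging.snapshot("wrist");cv2.imwrite("pics/w1.png",im[:,:,::-1]);np.save("w1_d.npy",d)
import pickle;pickle.dump(st,open("w1.pkl","wb"));print(p,st["time"])
from seg import cloud
W=cloud(d,st);z=W[...,2]
X=(W[...,:2]-O)@ex;Y=(W[...,:2]-O)@ey
def rect(mask,n):
    k,l,s,c=cv2.connectedComponentsWithStats(mask.astype(np.uint8),connectivity=4)
    for i in np.argsort(-s[1:,4])[:3]+1:
        if s[i,4]<200: continue
        q=np.c_[X[l==i],Y[l==i]].astype(np.float32)*1000;r=cv2.minAreaRect(q)
        print(n,s[i].tolist(),np.round(r[0],1),np.round(r[1],1),round(r[2],2),round(float(np.median(z[l==i])),4))
reg=(d>0)&(abs(Y)<.25)&(X>-.25)&(X<.06)&(z>.021)&(z<.08)
rect(reg&(X>-.055),"rail+moulding"); rect(reg&(X<-.055),"cleat/wedge")
E
```

```text
push -0.11 True [-0.0486 -0.11  ] [-1.5 -1.   2.2] 13.3917
push 0.11 True [-0.0486  0.11  ] [-1.9 -1.   2.7] 16.4
[0.52706141 0.13155886 0.38      ] 18.8583
rail+moulding [293, 84, 54, 256, 9812] [-2.  -0.1] [ 68.3 421.6] 0.0 0.0376
cleat/wedge [202, 157, 37, 93, 2254] [-160.    36.7] [ 43.6 140.4] 9.34 0.0507
cleat/wedge [254, 195, 26, 58, 1042] [-82.2   2. ] [90.5 29.9] 81.84 0.0368
```

View pics/w1.png

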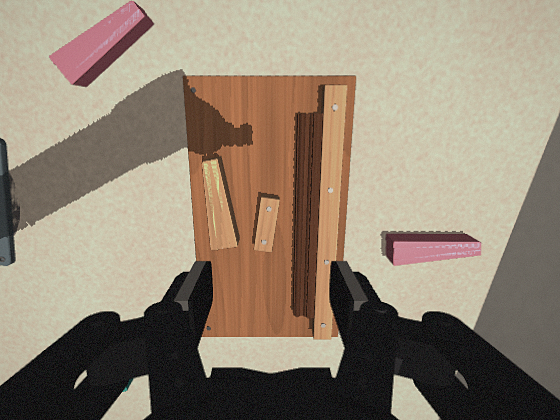

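Both ends are flush: rail and moulding together measure 68.3 mm wide, at zero skew. Next I'll grasp the wedge and insert it.

```bash
python3 - <<'E'
from h import *
phi=np.radians(9.3); wx=np.array([np.cos(phi),np.sin(phi)]); wy=np.array([-wx[1],wx[0]])
g=np.array([-.1551,.0375])-.040*wy-.0036*wx
q=down(TH+phi+np.pi/2)
env.move_to(rp(*g,.11),q); env.servo_line(rp(*g,.033),v=.12)
env.grip(.030); s=S(); gw=s["grip_width"]; print("grip",gw,s["finger_force"],s["time"])
env.servo_line(rp(*g,.12),v=.2); print("lifted",S()["grip_width"],S()["finger_force"])
tx=-.036-.003-gw/2
env.move_to(rp(tx,-.190,.12),Q)
st=S();im,d=imaging.snapshot("wrist");cv2.imwrite("pics/w2.png",im[:,:,::-1])
h=env.servo_line(rp(tx,-.190,.0345),v=.1,contact_N=6)
print("down",h,S()["position"],S()["wrist_force"],S()["time"])
E
```

```text
grip 0.03838365666225813 59.41688837483525 21.1417
lifted 0.038611127187823883 60.2538338676095
down True [ 0.58456953 -0.14320455  0.0343202 ] [-1.24471378  0.53887456  5.03436219] 23.45
```

View pics/w2.png

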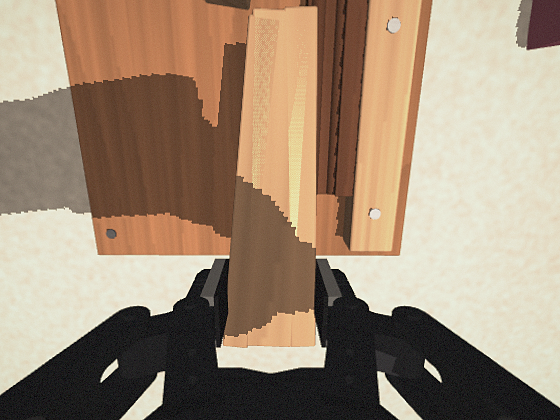

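```bash
python3 - <<'E'
from h import *
x,y=inr(S()["position"])
env.servo_line(rp(x,y,.0355),v=.05)
h=env.servo_line(rp(x,-.080,.0355),v=.06,contact_N=6)
s=S();print(h,np.round(inr(s["position"]),4),s["position"][2],s["wrist_force"],s["time"])
f=R.from_euler('z',-TH).apply(s["wrist_force"]);print("rail-frame force",f)
im,d=imaging.snapshot("wrist");cv2.imwrite("pics/w3.png",im[:,:,::-1])
E
```

```text
True [-0.0574 -0.0898] 0.035929508264376936 [ 1.82899965  1.20932648 -1.65655466] 25.1917
rail-frame force [ 1.99439177  0.91110467 -1.65655466]
```

View pics/w3.png

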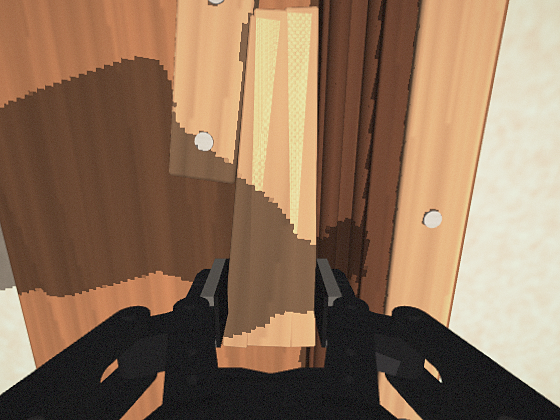

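The wedge is seated between cleat and moulding, with its straight face parallel to the moulding. Next I'll release it and press it in from the thick end.

```bash
python3 - <<'E'
from h import *
x,y=inr(S()["position"])
env.grip(.056); env.servo_line(rp(x,y,.09),v=.2); env.grip(0)
px=-.057
env.move_to(rp(px,-.165,.09),Q); env.servo_line(rp(px,-.165,.024),v=.15)
last=None
for i in range(6):
    env.pause(.1);f0=S()["wrist_force"]
    h=env.servo_line(rp(px,-.07,.024),v=.03 if i==0 else .02,contact_N=13)
    s=S();yy=inr(s["position"])[1]
    print(i,h,np.round(inr(s["position"]),4),"F",np.round(R.from_euler('z',-TH).apply(s["wrist_force"]-f0),1),s["time"])
    env.servo_line(rp(px,yy-.012,.024),v=.1)
    if last is not None and yy-last<.0004: break
    last=yy
E
```

```text
0 True [-0.0564 -0.0995] F [ 0.1 -0.5  0.3] 29.7083
1 True [-0.0573 -0.0996] F [ 1.5  0.5 -0.4] 31.1
```

```bash
python3 - <<'E'
from h import *
px=-.056
for F in (14,15):
    h=env.servo_line(rp(px,-.07,.024),v=.02,contact_N=F)
    s=S();yy=inr(s["position"])[1];print(h,round(yy,4),s["time"])
    env.servo_line(rp(px,yy-.012,.024),v=.1)
env.servo_line(rp(px,-.15,.024),v=.15);env.servo_line(rp(px,-.15,.12),v=.2)
H=np.array(imaging.camera_info("wrist")["hand_eye"]);Rt=R.from_quat(Q,scalar_first=True).as_matrix()
p=np.array([0,0,.38]);zc=Rt@H[:3,2];o=p+Rt@H[:3,3];hit=o-zc*(o[2]/zc[2]);p[:2]=np.array([.54,.05])-hit[:2]
env.move_to(p,Q)
st=S();im,d=imaging.snapshot("wrist");cv2.imwrite("pics/w4.png",im[:,:,::-1])
from seg import cloud
W=cloud(d,st);z=W[...,2];X=(W[...,:2]-O)@ex;Y=(W[...,:2]-O)@ey
reg=(d>0)&(z>.021)&(z<.08)
for lo in range(-160,161,40):
    m=reg&(abs(Y-lo/1000)<.008)&(X>-.06)&(X<.06); print(lo,np.round(np.percentile(X[m],[0.5,99.5])*1000,1),end=' ')
m=reg&(z>.045)&(abs(Y)<.2)&(X<-.02)&(X>-.1); r=cv2.minAreaRect(np.c_[X[m],Y[m]].astype(np.float32)*1000);print("\nwedge",r,np.median(z[m]),st["time"])
E
```

```text
True -0.0997 32.4
True -0.1 33.725
-160 [10.4 29.4] -120 [-17.3  31.2] -80 [-33.6  30.5] -40 [-59.7  31.4] 0 [-59.9  30.8] 40 [-58.6  31.3] 80 [-36.  31.] 120 [-35.9  31.4] 160 [-35.5  31.3] 
wedge ((-54.183658599853516, -6.671802520751953), (117.51490783691406, 37.38711166381836), 88.503662109375) 0.05098573397453299 36.3667
```

View pics/w4.png

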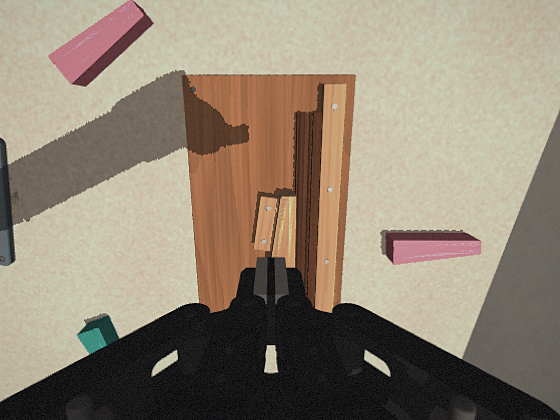

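```bash
python3 - <<'E'
from h import *
from seg import cloud
env.grip(.08)
env.move_to([0.5637,-0.0677,0.5],down(0.12-np.pi/2))
st=S();im,d=imaging.snapshot("wrist");cv2.imwrite("pics/w5.png",cv2.resize(im[80:330,180:360,::-1],None,fx=2.3,fy=2.3))
W=cloud(d,st);z=W[...,2];X=(W[...,:2]-O)@ex;Y=(W[...,:2]-O)@ey
reg=(d>0)&(z>.021)&(z<.08)
for lo in range(-160,161,40):
    m=reg&(abs(Y-lo/1000)<.008)&(X>-.06)&(X<.06); print(lo,np.round(np.percentile(X[m],[0.5,99.5])*1000,1),end=' ')
m=reg&(z>.045)&(abs(Y)<.2)&(X<-.02)&(X>-.1); r=cv2.minAreaRect(np.c_[X[m],Y[m]].astype(np.float32)*1000);print("\nwedge",r,np.median(z[m]),st["time"])
E
```

```text
-160 [-35.8  31.4] -120 [-35.8  31. ] -80 [-59.3  31.6] -40 [-59.7  31.6] 0 [-59.8  30.9] 40 [-58.7  31.6] 80 [-34.5  31. ] 120 [-34.7  31.8] 160 [-35.   30.8] 
wedge ((-54.37213134765625, -17.574615478515625), (139.6626739501953, 41.17498016357422), 87.2378921508789) 0.05113669324514769 39.0583
```

View pics/w5.png

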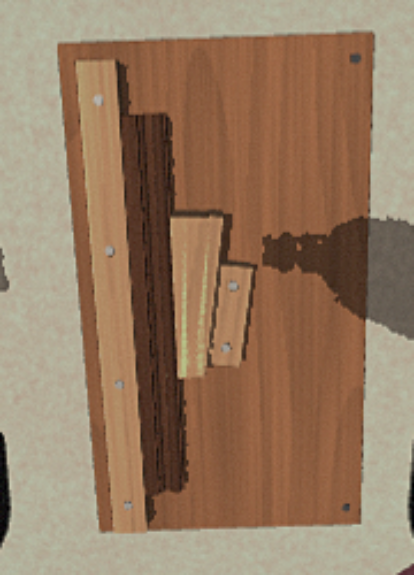

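```bash
python3 - <<'E'
from h import *
from seg import cloud
st=S();im,d=imaging.snapshot("wrist")
W=cloud(d,st);z=W[...,2];X=(W[...,:2]-O)@ex*1000;Y=(W[...,:2]-O)@ey*1000
m=(d>0)&(z>.044)&(z<.08)&(X>-100)&(X<-20)
a=[]
for y in range(-82,48,8):
    k=m&(abs(Y-y)<4); a.append((y,X[k].min(),X[k].max()))
a=np.array(a);print(np.round(a,1).tolist());print(np.polyfit(a[:,0],a[:,1],1),np.polyfit(a[:,0],a[:,2],1))
print(Y[m].min(),Y[m].max())
E
```

```text
[[-82.0, -78.0, -36.9], [-74.0, -77.7, -36.5], [-66.0, -75.7, -36.2], [-58.0, -75.4, -35.8], [-50.0, -73.3, -37.1], [-42.0, -73.0, -36.9], [-34.0, -70.9, -36.4], [-26.0, -70.6, -36.0], [-18.0, -68.5, -35.7], [-10.0, -68.2, -37.2], [-2.0, -67.9, -36.8], [6.0, -65.8, -36.4], [14.0, -65.5, -36.1], [22.0, -63.3, -35.8], [30.0, -63.0, -37.3], [38.0, -60.8, -37.0], [46.0, -60.4, -36.4]]
[  0.13996865 -66.76349944] [-1.07827501e-03 -3.65253225e+01]
-87.55087974585034 52.59141881153892
```

```bash
python3 -c "
from h import *
print(env.finish_job(),S()['time'])"
```

```text
the job is handed in; nothing more can be done
the job is handed in; nothing more can be done
```

I handed the job in at about 39 s of the 72 s allowed: the moulding lies flush against the rail along its whole length, and the wedge is in straight. It sits with its centre at about y = −18 mm and gained nothing more over repeated 13–15 N presses. I couldn't measure how hard it holds the moulding on the rail, and the hand-in returned no verdict.

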